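# Set out the gears on their assembly stands

### The arm

A 7-joint arm with a two-finger parallel gripper is mounted at the origin on a cart in front of the work surface, level with it; the furniture and walls round the work are solid. World frame = base frame: x ahead of the robot, y to its left, z up, the work surface at z = 0. Lengths are in m, angles in rad, forces in N, time in s.
With the tool pointing down it reaches from about 0.425 to 0.95 m from the base axis. Payload 4.7 kg.
Tool frame: the origin (TCP) lies between the finger pads; the fingertips stand 25 mm ahead of it and the grasp point (between the pads) lies 6 mm ahead of it; z points along the fingers, y is the line along which they close (so a half turn about z gives the same grasp; the last joint's range is limited). The gripper opens to 85 mm and grips with 20 to 120 N. Pads are 22 mm wide; open, the fingers measure 114 mm over their backs; the gripper's body (76 mm by 85 mm) begins 54 mm behind the grasp point. The pads swing forward as they close: fully open they stand 13 mm farther back than shut.
Start: joints at [1.321, 0.469, -0.049, 1.532, 0.024, 1.141, -0.082], TCP at [0.148, -0.659, 0.256] pointing down, gripper open.
Joint ranges: [-2.59, 2.59], [-0.33, 1.99], [-1.39, 1.29], [0.1, 2.45], [-1.04, 4.18], [0.21, 1.99], [-2.66, 2.66]. Speed limits (rad/s): [2.57, 2.57, 3.14, 3.14, 3.14, 3.14, 3.14].

### API

Orientations are given as a 3x3 rotation matrix whose columns are the frame's x, y, z axes.
In Python, from rig import * gives the robot as it stands. Calls block until the motion is done:
- movep(position, orientation): joint-space move of the TCP to a pose.
- move_l(position, attitude=None, feed=0.15, until_force=None): straight line of the TCP; attitude=None keeps the orientation; feed is the mean speed in m/s. With until_force (N) it stops when the force on the tool has changed by that much, and returns True; else False.
- move_joints(angles): joint-space move.
- command_gripper(opening, newtons=None): finger opening in m; newtons is the grip in N (None keeps the last); returns when the fingers have stopped.
- sleep(seconds).
- inverse_kinematics(position, orientation): joint angles nearest the present ones, or None.
- sense(): the state.
- camera(name): name is "scene" or "side" or "wrist"; returns (picture, depth): 480x640x3 uint8, red, green, blue; 480x640 float32, m along the optical axis (not along the pixel's ray), 0 where there is no reading.
- camera_params(name): a dict with "K" (3x3 intrinsics, pixels), "position" and "rotation" of the camera in the world; the wrist camera has in their place "tool_from_camera" (4x4, takes a point from camera to tool coordinates, whose origin is the TCP and whose axes are the flange's). Camera axes: x right, y down, z forward; pixel columns grow to the right and rows downward; lengths in m; the calibration is good to about 2 mm. A picture is of the moment at which its call begins: read the wrist's pose just before it. camera_params takes no time and is no camera call.
A pose or a line that the arm cannot do raises Unreachable and nothing moves.
- finish_job(): hands the job in; it is judged then, once.
The state is a dict: "time_s": time; "joint_pos": joint angles; "qd": joint speeds; "joint_efforts": joint torques, N m; "position": TCP position; "tcp_rot": TCP orientation; "wrist_force": force on the tool from outside, world axes, zero at the start; "ft_torque": the same for the moment, N m; "finger_gap": finger opening in m; "gripper_force": force on a finger pad.
Only numpy, scipy, OpenCV 4.12 (cv2) and the standard library are available. Lean on these libraries where they do the work, as an engineer would, in place of code of your own. Each camera call takes 0.05 s, during which the arm holds its last target. There are 200 camera calls.

### The job

Pick out the three gears from the gearbox parts on the bench and stand each one upright, flat on the floor and in the middle of its own assembly stand: the tallest gear on the red stand, the double gear with the bronze hub on the white stand, and the low single gear on the green stand. Do not tip any gear over, and do not disturb the ball bearing, the bronze ring or the pump body.

Things in the scene. Friction and masses are not known exactly. Their poses are not given: they have to be found in the camera images.
- tall_gear: the tallest gear: a dark grey stack of toothed sleeves standing on end, 114 mm high, 66 mm greatest diameter, about 0.6 to 0.9 kg. Round; from its underside up: 64 mm diameter from 0 to 26 mm, 66 mm at 42 to 58, 60 mm at 66 to 92 mm (a good place to grip), top hub 50 mm diameter from 100 to 114 mm. Origin: centre of its underside, z up.
- double_gear: the double gear: two dark grey toothed wheels one above the other with a bronze-coloured hub on top, 78 mm high, about 0.55 to 0.85 kg. Round; lower wheel 86 mm diameter from 0 to 24 mm, upper wheel 73 mm at 42 to 58 mm, bronze hub 60 mm diameter from 62 to 78 mm (grip it here). Origin: centre of its underside, z up.
- low_gear: the low single gear: one dark grey toothed wheel with a plain grey hub on top, 36 mm high, about 0.4 to 0.6 kg. Round; wheel 70 mm diameter from 0 to 22 mm, hub 50 mm diameter from 22 to 36 mm (grip it here). (The toothless grey casting at the rear of the bench is fixed and no gear.) Origin: centre of its underside, z up.
- red_stand: assembly stand for gears, fixed to the bench: a shallow round tray with a red moulded rim, 128 mm outside diameter, rim top 24 mm above the bench; flat black rubber floor 112 mm across, 20 mm above the bench, with a small red dot at its centre. Origin: centre of its underside, z up.
- white_stand: assembly stand for gears, fixed to the bench: a shallow round tray with a white moulded rim, 128 mm outside diameter, rim top 24 mm above the bench; flat black rubber floor 112 mm across, 20 mm above the bench, with a small white dot at its centre. Origin: centre of its underside, z up.
- green_stand: assembly stand for gears, fixed to the bench: a shallow round tray with a green moulded rim, 128 mm outside diameter, rim top 24 mm above the bench; flat black rubber floor 112 mm across, 20 mm above the bench, with a small green dot at its centre. Origin: centre of its underside, z up.
- bearing: bystander: a light grey steel ball bearing lying flat among the gears, 52 mm diameter, 15 mm high, loose. Not a gear. Origin: centre of its underside.
- bronze_ring: bystander: a thin bronze-coloured toothed ring lying flat on the left of the work, 66 mm diameter, 9 mm high, loose. Not one of the gears. Origin: centre of its underside.
- pump: bystander: a grey cast pump body on the right of the work, 66 x 78 mm, 50 mm high, loose. Origin: near the centre of its underside.

How it is judged:
At the end, for the whole second after the job is handed in: Each gear stands upright (within 0.06 rad), released and at rest, flat on the floor of its own stand (its underside 17 to 23 mm above the stand's underside; the floor is at 20 mm), its axis within 14 mm of the stand's centre: tallest on red, double on white, low on green (horizontal distance between tall_gear and red_stand below 0.014 m and z of tall_gear in the frame of red_stand between 0.017 and 0.023 m and angle between each of tall_gear, double_gear, low_gear's own z axis and vertical below 0.06 rad and linear speed of each of tall_gear, double_gear, low_gear below 0.02 m/s and contact force between each of tall_gear, double_gear, low_gear and the fingers below 0.1 N and horizontal distance between double_gear and white_stand below 0.014 m and z of double_gear in the frame of white_stand between 0.017 and 0.023 m and horizontal distance between low_gear and green_stand below 0.014 m and z of low_gear in the frame of green_stand between 0.017 and 0.023 m); the robot touches nothing.
It fails at once if the ball bearing is moved more than 20 mm (distance of bearing from where it was at the start of the episode above 0.02 m).
It fails at once if the bronze ring is moved more than 20 mm (distance of bronze_ring from where it was at the start of the episode above 0.02 m).
It fails at once if the pump body is moved more than 20 mm (distance of pump from where it was at the start of the episode above 0.02 m).
It fails at once if a gear is tipped over (more than 0.7 rad) (angle between any of tall_gear, double_gear, low_gear's own z axis and vertical above 0.7 rad).
It also fails if it takes over 91 s, if anything falls off the work surface, if the arm or the gripper's body presses on something with over 40 N, if the wrist force passes 120 N, or if a joint passes its speed limit or range.

## Working session

There is one attempt and no reset: what is moved stays moved. The work goes in short steps, each a Python script; the robot and the scene stay as the last script left them, time stands still between calls to the robot, and variables do not carry over. Pictures are saved under pics/ and viewed, at most 14 in all, crops included, and the job is handed in when it is done.

```bash
ls; mkdir -p pics
python3 - <<'E'
from rig import *
import cv2,numpy as np
for n in("scene","side"):
    im,d=camera(n); cv2.imwrite(f"pics/{n}0.png",im[:,:,::-1]); np.savez(f"{n}0.npz",im=im,d=d)
    p=camera_params(n); print(n,p)
print(camera_params("wrist")); s=sense(); print(s["time_s"],s["position"],s["tcp_rot"])
E
```

```text
pics
scene {'K': array([[521.43431729,   0.        , 317.48403181],
       [  0.        , 521.43431729, 238.42345815],
       [  0.        ,   0.        ,   1.        ]]), 'position': array([-0.27948931,  1.02430996,  0.61172596]), 'rotation': array([[-0.78578421, -0.25866708,  0.56181359],
       [-0.61841421,  0.31338765, -0.72066084],
       [ 0.01034579, -0.91371742, -0.40621847]])}
side {'K': array([[532.72044523,   0.        , 311.12601568],
       [  0.        , 532.72044523, 237.23205476],
       [  0.        ,   0.        ,   1.        ]]), 'position': array([0.18864085, 0.93735725, 0.76926746]), 'rotation': array([[-0.93279982, -0.22455544,  0.28188535],
       [-0.35978628,  0.53479132, -0.76456005],
       [ 0.02093628, -0.81459996, -0.57964521]])}
{'K': array([[353.3104425 ,   0.        , 327.08042434],
       [  0.        , 353.3104425 , 241.80036554],
       [  0.        ,   0.        ,   1.        ]]), 'tool_from_camera': array([[ 3.45012296e-04, -9.48996183e-01, -3.15287370e-01,
         8.11322929e-02],
       [ 9.99999924e-01,  3.84425180e-04, -6.28181165e-05,
        -5.29183185e-04],
       [ 1.80818557e-04, -3.15287325e-01,  9.48996243e-01,
        -1.17370023e-01],
       [ 0.00000000e+00,  0.00000000e+00,  0.00000000e+00,
         1.00000000e+00]])}
0.1 [ 0.14775789 -0.65812411  0.25534791] [[ 9.75715850e-01  2.19039636e-01 -4.66995296e-04]
 [ 2.19040122e-01 -9.75714299e-01  1.74099540e-03]
 [-7.43069891e-05 -1.80100751e-03 -9.99998375e-01]]
```

View pics/scene0.png

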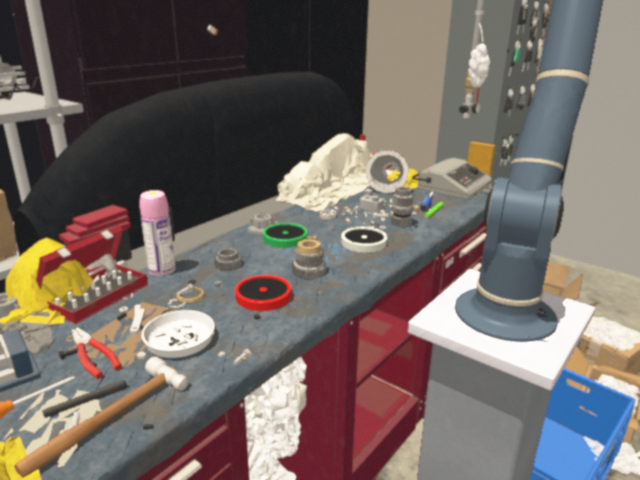

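View pics/side0.png

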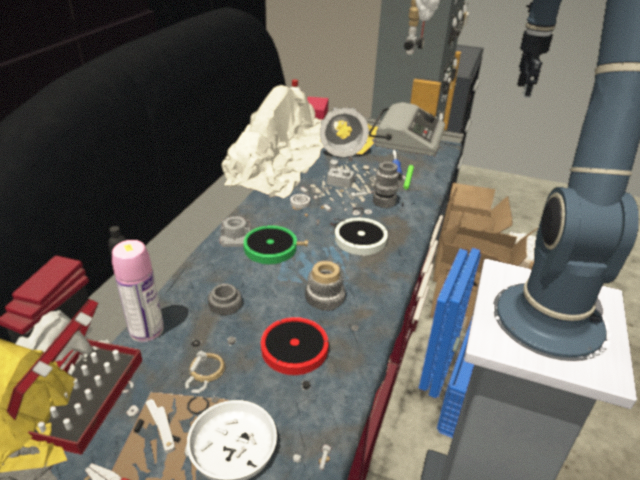

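Scene and side show: red stand at side (295,345), white (361,235), green (270,243); the double gear (325,285), low gear (225,298), tall gear (385,185). The bearing is likely at (300,200), the pump at (340,175), the bronze ring at (207,365) and the rear casting at (234,230).

```bash
cat > h.py <<'E'
import numpy as np,cv2
from scipy.optimize import least_squares
from rig import *
def cloud(d,K,R,t):
    v,u=np.mgrid[:480,:640]
    P=np.stack([(u-K[0,2])/K[0,0]*d,(v-K[1,2])/K[1,1]*d,d],-1)@R.T+t
    P[d<=0]=np.nan
    return P
def wcam():
    s=sense(); im,d=camera("wrist"); p=camera_params("wrist"); T=p["tool_from_camera"]
    R=s["tcp_rot"]@T[:3,:3]; t=s["tcp_rot"]@T[:3,3]+s["position"]
    return im,d,p["K"],R,t
def ray(uv,z,K,R,t):
    r=R@np.linalg.inv(K)@np.array([uv[0],uv[1],1.]); return t+r*(z-t[2])/r[2]
def circ(P,r):
    c0=P[:,:2].mean(0)
    f=lambda c:np.hypot(*(P[:,:2]-c).T)-r
    return least_squares(f,c0,loss="soft_l1",f_scale=.002)
E
python3 - <<'E'
from h import *
for n in("scene","side"):
    z=np.load(n+"0.npz"); p=camera_params(n); K,R,t=p["K"],p["rotation"],p["position"]
    P=cloud(z["d"],K,R,t)
    def px(X):
        c=K@(R.T@(np.array(X)-t)); return c[:2]/c[2]
    if n=="side":
        B={"red":(250,310,340,380),"white":(328,210,395,262),"green":(238,218,305,268),"tall":(365,155,405,212),"dbl":(298,255,352,312),"low":(200,278,250,320),"bear":(285,190,315,212),"pump":(322,160,358,190),"cast":(215,212,252,246),"ring":(180,345,230,395)}
    else:
        B={"red":(228,268,300,315),"white":(335,222,392,256),"green":(258,218,312,250),"tall":(385,180,420,232),"dbl":(286,232,332,282),"low":(210,240,246,274)}
    for k,(a,b,c,e) in B.items():
        Q=P[b:e,a:c].reshape(-1,3); im=z["im"][b:e,a:c]; 
        if k in("red","white","green"):
            m=(im.max(2)<60).astype(np.uint8); _,lab,st,ce=cv2.connectedComponentsWithStats(m)
            i=1+np.argmax(st[1:,4]); cn,_=cv2.findContours((lab==i).astype(np.uint8),0,2); el=cv2.fitEllipse(cv2.convexHull(max(cn,key=len)))
            uv=np.array(el[0])+(a,b); print(n,k,uv.round(1),ray(uv,.02,K,R,t).round(4))
        else:
            lo,hi,r={"tall":(.066,.092,.03),"dbl":(.062,.078,.03),"low":(.023,.035,.025),"bear":(.006,.02,.026),"pump":(.02,.06,.035),"cast":(.01,.06,.03),"ring":(.004,.015,.033)}[k]
            q=Q[(Q[:,2]>lo)&(Q[:,2]<hi)]
            if k=="tall":
                for l in np.arange(0,.12,.01): 
                    w=Q[(Q[:,2]>l)&(Q[:,2]<l+.01)]; print((l,len(w),w.mean(0).round(3)) if len(w) else l)
            # drop far background, keep near-surface
            q=q[np.linalg.norm(q-np.median(q,0),axis=1)<.07]
            if len(q)>5: s=circ(q,r); print(n,k,s.x.round(4),len(q),q.min(0).round(3),q.max(0).round(3), np.nanmax(Q[:,2]).round(3))
E
```

```text
scene red [262.5 288.5] [0.4613 0.2769 0.02  ]
scene white [363.7 235.9] [ 0.4489 -0.1227  0.02  ]
scene green [284.7 231.6] [ 0.6416 -0.0034  0.02  ]
(np.float64(0.0), 736, array([ 0.478, -0.397,  0.003]))
(np.float64(0.01), 216, array([ 0.53 , -0.483,  0.015]))
(np.float64(0.02), 159, array([ 0.54 , -0.469,  0.024]))
(np.float64(0.03), 108, array([ 0.492, -0.405,  0.034]))
(np.float64(0.04), 75, array([ 0.471, -0.373,  0.046]))
(np.float64(0.05), 95, array([ 0.442, -0.32 ,  0.055]))
(np.float64(0.06), 57, array([ 0.427, -0.292,  0.065]))
(np.float64(0.07), 66, array([ 0.425, -0.293,  0.075]))
(np.float64(0.08), 62, array([ 0.428, -0.294,  0.085]))
(np.float64(0.09), 79, array([ 0.43 , -0.297,  0.095]))
(np.float64(0.1), 53, array([ 0.432, -0.3  ,  0.106]))
(np.float64(0.11), 83, array([ 0.434, -0.308,  0.114]))
scene tall [ 0.4381 -0.3135] 165 [ 0.404 -0.328  0.066] [ 0.464 -0.277  0.092] 0.117
scene dbl [0.4545 0.1178] 245 [0.421 0.09  0.062] [0.478 0.15  0.078] 0.081
scene low [0.6396 0.219 ] 160 [0.609 0.186 0.023] [0.674 0.254 0.035] 0.04
side red [294.1 341.9] [0.4593 0.2817 0
[... 637 characters left out ...]
rray([ 0.434, -0.295,  0.094]))
(np.float64(0.1), 95, array([ 0.436, -0.303,  0.105]))
(np.float64(0.11), 106, array([ 0.437, -0.308,  0.113]))
side tall [ 0.4384 -0.3127] 206 [ 0.407 -0.325  0.066] [ 0.467 -0.277  0.092] 0.117
side dbl [0.4558 0.1193] 461 [0.425 0.09  0.062] [0.484 0.151 0.078] 0.08
side low [0.6416 0.2209] 252 [0.608 0.194 0.023] [0.674 0.253 0.035] 0.039
side bear [ 0.651  -0.2163] 229 [ 0.622 -0.274  0.006] [ 0.707 -0.183  0.018] 0.018
side pump [ 0.5803 -0.3782] 354 [ 0.546 -0.404  0.02 ] [ 0.625 -0.336  0.051] 0.051
side cast [ 0.7321 -0.0049] 771 [ 0.676 -0.056  0.01 ] [0.779 0.045 0.043] 0.043
side ring [0.5835 0.3824] 365 [0.559 0.346 0.004] [0.636 0.44  0.015] 0.02
```

```bash
cat >> h.py <<'E'
R0=np.diag([1.,-1.,-1.])
def top(d,K,R,t,xy,z,r):
    "centre of the flat top at height z near xy"
    P=cloud(d,K,R,t).reshape(-1,3); P=P[np.hypot(*(P[:,:2]-xy).T)<r+.015]; P=P[abs(P[:,2]-z)<.005]
    c,rr=cv2.minEnclosingCircle(P[:,:2].astype(np.float32)); lo,hi=np.percentile(P[:,:2],[1,99],axis=0)
    return np.r_[(lo+hi)/2,rr,len(P)].round(4)
def stand(im,K,R,t,xy,col):
    "rim's colour mask cast on the rim-top plane; mean of extents"
    I=im.astype(int); r,g,b=I[...,0],I[...,1],I[...,2]
    m={"red":(r>110)&(g<80),"green":(g>90)&(r<80),"white":(I.min(2)>130)}[col]
    m=cv2.morphologyEx(m.astype(np.uint8),cv2.MORPH_OPEN,np.ones((2,2),np.uint8))
    v,u=np.nonzero(m); q=np.array([ray(a,.024,K,R,t)[:2] for a in zip(u,v)])
    q=q[abs(np.hypot(*(q-xy).T)-.060)<.012]; s=circ(q,.060)
    return s.x.round(4),len(q),np.sqrt(np.mean(s.fun**2)).round(4)
E
python3 - <<'E'
from h import *
def look(n):
    im,d,K,R,t=wcam(); cv2.imwrite(f"pics/{n}.png",im[:,:,::-1]); np.savez(n+".npz",im=im,d=d,K=K,R=R,t=t); return im,d,K,R,t
movep([.46,-.30,.28],R0); a=look("wt"); print(top(*a[1:],(.438,-.313),.114,.025))
movep([.52,.08,.30],R0); a=look("wm")
print(top(*a[1:],(.455,.1185),.078,.03),top(*a[1:],(.6405,.22),.036,.025))
for c,xy in(("red",(.46,.279)),("white",(.448,-.12)),("green",(.64,0))): print(c,stand(a[0],*a[2:],xy,c))
s=sense();print(s["time_s"],s["finger_gap"],s["position"],s["wrist_force"])
E
```

```text
[ 4.389e-01 -3.103e-01  2.480e-02  1.657e+03]
[4.576e-01 1.179e-01 2.850e-02 1.462e+03] [6.433e-01 2.185e-01 2.530e-02 1.050e+03]
red (array([0.4598, 0.2767]), 2973, np.float64(0.0041))
white (array([ 0.449 , -0.1178]), 4034, np.float64(0.006))
green (array([0.6368, 0.0026]), 2953, np.float64(0.0029))
3.3667 0.08547856113629648 [0.52032459 0.07817043 0.29978041] [-0.17799035 -0.51530517 -0.23270259]
```

View pics/wm.png

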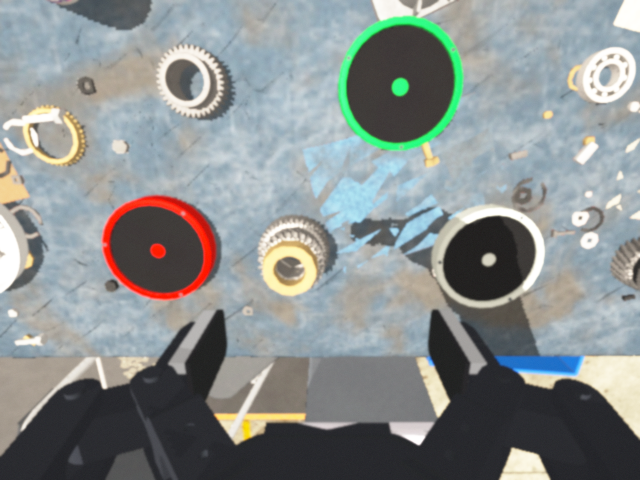

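View pics/wt.png

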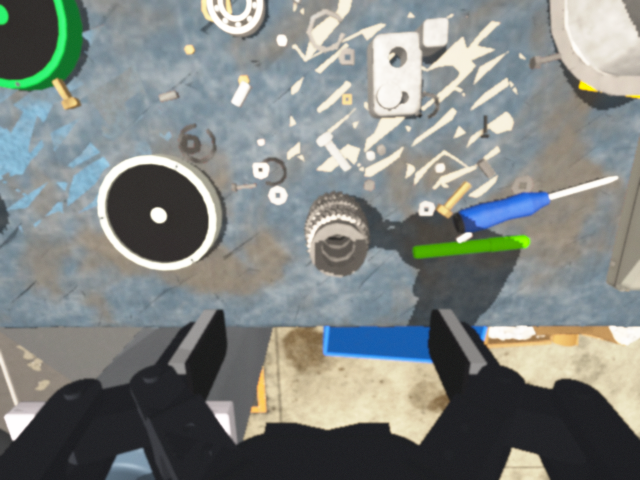

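The wrist pictures show the dots clearly: red (158,251), white (488,260), green (400,87); the tall gear has free space around it. I'll take the dots for the stand centres, then pick the tall gear.

```bash
cat >> h.py <<'E'
def pick(xy,z,force=60,up=.30):
    movep([*xy,z+.10],R0); move_l([*xy,z],feed=.12)
    command_gripper(.02,force); s=sense(); print("gap",s["finger_gap"],s["gripper_force"],s["position"],s["time_s"])
    move_l([*xy,up],feed=.2); s=sense(); print("lifted",s["finger_gap"],s["wrist_force"].round(1) if hasattr(s["wrist_force"],"round") else s["wrist_force"],s["time_s"])
def place(xy,z,up=.30):
    movep([*xy,up],R0); move_l([*xy,z+.03],feed=.2)
    hit=move_l([*xy,z-.004],feed=.03,until_force=6); print("hit",hit,sense()["position"])
    command_gripper(.085); move_l([*xy,up],feed=.2); print(sense()["time_s"])
E
python3 - <<'E'
from h import *
z=np.load("wm.npz")
for uv in((158,251),(488,260),(400,87)): print(ray(uv,.02,z["K"],z["R"],z["t"]).round(4))
pick((.4389,-.311),.087)
im,_=camera("side"); cv2.imwrite("pics/s1.png",im[:,:,::-1])
E
```

```text
[0.4582 0.2807 0.02  ]
[ 0.4457 -0.1152  0.02  ]
[0.6378 0.0029 0.02  ]
gap 0.05754054659432757 63.49014490166155 [ 0.43939554 -0.31095918  0.088242  ] 6.2583
lifted 0.05746083125701503 [ 0.7  0.7 -6.5] 7.475
```

View pics/s1.png

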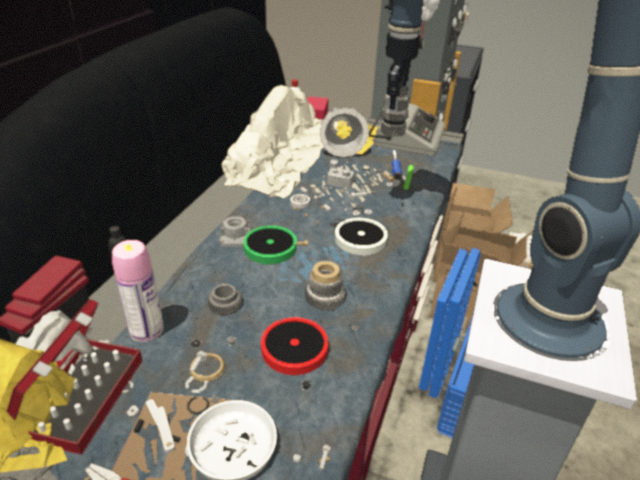

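The gear is held (side, around (395,110)), upright. Placing it on red.

Run:
```python
from h import *
place((.459,.280),.107)
im,d=camera("side"); cv2.imwrite("pics/s2.png",im[150:420,150:450,::-1])
p=camera_params("side");P=cloud(d,p["K"],p["rotation"],p["position"]).reshape(-1,3)
q=P[(np.hypot(*(P[:,:2]-(.459,.28)).T)<.05)]; print("top",np.percentile(q[:,2],99)); q=q[(q[:,2]>.088)&(q[:,2]<.11)]; print(circ(q,.03).x)
```

```text
hit True [0.45874673 0.28002363 0.10828128]
13.0083
top 0.6258765034680619
[0.45805582 0.27871064]
```

View pics/s2.png

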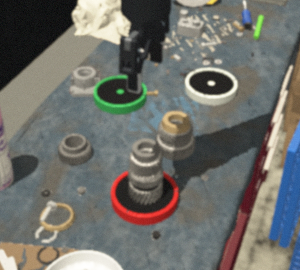

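The tall gear stands upright in the middle of red (crop (145,185)). Next the double gear.

Run:
```python
from h import *
pick((.4565,.1185),.0845,80)
im,_=camera("side"); cv2.imwrite("pics/s3.png",im[100:400,150:550,::-1])
```

```text
gap 0.055072945942042414 81.52355161146261 [0.45698808 0.11816282 0.08619231] 15.25
lifted 0.05513081057465334 [ 0.3  0.2 -5.6] 16.475
```

View pics/s3.png

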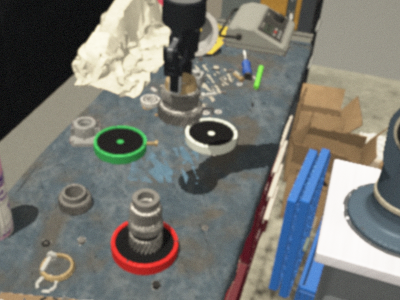

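The double gear is held and level (crop (180,100)). Placing it on white, then picking the low gear.

Run:
```python
from h import *
place((.4465,-.116),.1055)
im,d,K,R,t=wcam(); print(top(d,K,R,t,(.4465,-.116),.098,.03))
pick((.642,.2195),.049,80)
im,_=camera("side"); cv2.imwrite("pics/s4.png",im[100:400,150:550,::-1])
```

```text
hit True [ 0.44597669 -0.11584334  0.10640807]
20.8583
[ 4.460e-01 -1.154e-01  2.850e-02  1.858e+03]
gap 0.045767789008883154 80.77120674715843 [0.64245875 0.21925457 0.05051258] 23.8833
lifted 0.045666387570114736 [ 0.1 -0.3 -5.9] 25.2917
```

View pics/s4.png

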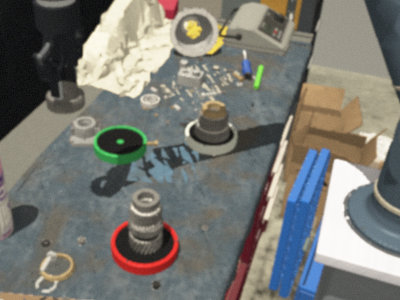

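The double gear is on white (crop (210,125)); the low gear is held (65,95). Placing it on green.

Run:
```python
from h import *
place((.638,.003),.070)
im,d,K,R,t=wcam(); print(top(d,K,R,t,(.638,.003),.056,.025))
movep([.55,.08,.36],R0)
im,d,K,R,t=wcam(); cv2.imwrite("pics/w5.png",im[:,:,::-1])
print(top(d,K,R,t,(.638,.003),.056,.025),top(d,K,R,t,(.459,.28),.134,.025),top(d,K,R,t,(.446,-.116),.098,.03))
for c,xy in(("red",(.46,.279)),("white",(.446,-.117)),("green",(.638,.003))): print(c,stand(im,K,R,t,xy,c))
s=sense();print(s["time_s"],s["wrist_force"])
```

```text
hit True [0.63765977 0.00301638 0.07056776]
30.05
[6.388e-01 3.200e-03 2.500e-02 8.040e+02]
[6.388e-01 3.400e-03 2.520e-02 7.240e+02] [4.583e-01 2.798e-01 2.560e-02 1.108e+03] [ 4.463e-01 -1.147e-01  2.890e-02  1.171e+03]
red (array([0.4599, 0.2766]), 1858, np.float64(0.0041))
white (array([ 0.4484, -0.1154]), 2148, np.float64(0.0055))
green (array([0.6369, 0.0024]), 2171, np.float64(0.0028))
30.7417 [ 0.20256567 -0.47583626 -0.43639593]
```

View pics/w5.png

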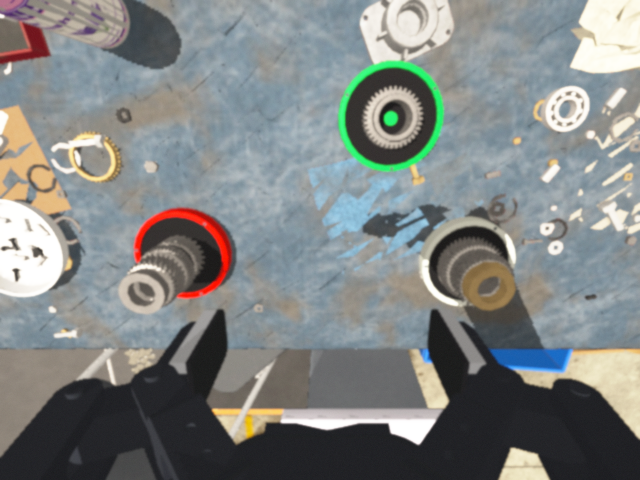

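All three gears stand centred within about 4 mm: low (391,118) on green, tall (145,290) on red, double (488,285) on white. The bystanders have not been touched.

```bash
python3 -c "
from rig import *
print(finish_job())"
```

```text
the job is handed in; nothing more can be done
None
```

The job is handed in at about 31 s on the robot's clock: the tall gear is on red, the double gear on white and the low gear on green. All three stand upright within about 4 mm of centre by the last wrist picture, and I saw no bystander disturbed; the rig returned no verdict.

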